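# Reset the tripped power box

### The arm

A 6-joint arm with a two-finger parallel gripper is mounted at the origin on the work surface. World frame = base frame: x ahead of the robot, y to its left, z up, the work surface at z = 0. Lengths are in m, angles in degrees, forces in N, time in s.
With the tool pointing down it reaches from about 0.35 to 0.875 m from the base axis. Payload 4.2 kg.
Tool frame: the origin (TCP) lies midway between the tips of the shut fingers; the grasp point (between the pads) lies 19 mm behind it; y points along the fingers, z is the direction in which the jaws open and shut, and the axes are right-handed (so a half turn about y gives the same grasp; the last joint's range is limited). The gripper opens to 87 mm and grips with 3 to 60 N. Pads are 19 mm wide; open, the fingers measure 117 mm over their backs; the gripper's body (75 mm by 190 mm) begins 51 mm behind the grasp point.
Start: joints at [86.15, 22.042, 0.453, 0, -68.411, -14.817], TCP at [0.2, 0.592, 0.223] pointing down, gripper open.
Joint ranges: [-179.83, 179.83], [-69.29, 118.12], [-61.27, 80.66], [-181.25, 117.63], [-171.15, -9.14], [-177.46, 177.46]. Speed limits (degrees/s): [159.86, 159.86, 180, 180, 180, 180].

### API

Orientations are given as [roll, pitch, yaw] about the fixed x, y, z axes, in that order (R = Rz(yaw) Ry(pitch) Rx(roll)).
In Python, from workcell import env gives the robot as it stands. The module is installed in compiled form; this text tells all that it offers. Calls block until the motion is done:
- env.goto(position, orientation): joint-space move of the TCP to a pose.
- env.move_straight(position, rotation=None, rate=0.15, force_limit=None): straight line of the TCP; rotation=None keeps the orientation; rate is the mean speed in m/s. With force_limit (N) it stops when the force on the tool has changed by that much, and returns True; else False.
- env.set_joints(angles): joint-space move.
- env.gripper_to(opening, grasp_force=None): opening from 0.0 (shut) to 1.0 (fully open); grasp_force is the grip in N (None keeps the last); returns when the fingers have stopped.
- env.dwell(seconds).
- env.inverse_kinematics(position, orientation): joint angles nearest the present ones, or None.
- env.read_state(): the state.
- env.grab_frame(name): name is "side" or "top" or "wrist"; returns a dict with "image" (384x512x3 uint8, blue, green, red), "fx", "fy", "cx", "cy" (pixels), "position" and "orientation" of the camera in the world. Camera axes: x right, y up, looking along -z (the intrinsics and any distortion apply to the point x, -y, -z); pixel columns grow to the right and rows downward; lengths in m; the calibration is good to about 2 mm. The wrist camera is an equidistant fisheye: a pixel r from the principal point sees the ray r / f radians off the axis. A picture is of the moment at which its call begins. There is no depth.
A pose or a line that the arm cannot do raises env.Unreachable and nothing moves.
- env.close_job(): hands the job in, once; it reports no verdict.
Trained networks look in a picture, given as the dict that the camera call returned (one of the last four; its "shot" number tells which), for a name from the list of things; names that differ only in an ending like _2 or _b are one class to them, and where a whole thing is asked for, a point or a joint stands for the part that bears it (a point fixed in the world has none). Each returns a list of dicts, best first, with "score" (0 to 1); they miss things now and then, are a little off and sometimes report something else, mostly with a low value. They report only what shows in the picture. A call takes as long as a camera call.
- env.search_frame(picture, thing): "xyz" ([x, y, z] in m, in world coordinates, good to about 4 mm: the middle of the surface that is visible of it).
- env.trace(picture, thing): "mask" (384x512 bool, what is visible of it).
The state is a dict: "clock": time; "joint_positions": joint angles; "qvel": joint speeds; "joint_torque": joint torques, N m; "position": TCP position; "tool_rot": TCP orientation; "force": force on the tool from outside, world axes, zero at the start; "wrist_torque": the same for the moment, N m; "opening": opening from 0.0 (shut) to 1.0 (fully open).
Only numpy, scipy, OpenCV 4.12 (cv2) and the standard library are available. Lean on these libraries where they do the work, as an engineer would, in place of code of your own. Each camera call takes 0.05 s, during which the arm holds its last target.

### The job

The portable power box on the workbench has tripped. With your fingertips push its sliding cover all the way across to the other end, press the sunken reset button this uncovers fully down and let it come back up, then push the cover fully home over it again. Only touch and push: never press the other button, and do not lift, shift or tip the power box or the things lying around it.

Things in the scene. Friction and masses are not known exactly. Their poses are not given: they have to be found in the camera images.
- powerbox: Loose 4 kg grey metal box, 160 (its x) x 270 (y) x 75 mm high, flat on the bench at any yaw; origin: centre of its underside, z up. Two square wells in its top, 54 mm wide, 42 deep, centred at x 0, y -48 (reset) and y +48 mm (test). Guide rails 6 mm high, 8 wide, run along y at x +57 and -57 mm. End handles stick out 22 mm, below the top. Outlets on the -x side.
- cover_mid (a point): Centre of the top face of the sliding cover: plain aluminium block, 100 x 100 x 14 mm thick, on the box top between the rails (top face 90 mm above the bench), sides along the box's x and y. It cannot come off. It starts over the reset well and is pushed by its upright end faces, 50 mm from this point along the box's y.
- cover (a joint): How far the cover has slid along the box's +y: 0 = home, over the reset well; 0.096 m = its far stop, over the test well. The reset well is clear of it above 0.077. It starts between 0 and 0.018. It slides with a steady friction of about 2 N and stays where it is left.
- reset_top (a point): Centre of the top of the reset button: a round grey button, 30 mm across, at the bottom of the well that the cover hides at the start (box x = 0, y = -48 mm). Released, its top lies 24 mm below the box top, 51 mm above the bench.
- reset (a joint): How far the reset button is pressed: 0 = up, 0.006 m = fully down (straight down, about 1.5 N to start it, 5 N at the bottom). It springs back up when released.
- test_top (a point): Centre of the top of the test button, alike in every way, in the well that is open at the start (box x = 0, y = +48 mm). Not to be pressed.
- test (a joint): How far the test button is pressed, as for the reset button. Leave it at 0.
- wrench: Bystander: loose steel wrench lying flat, 170 mm long along its x, under 25 mm high, some 150 mm from the box's centre line on the box's +x side. Origin: under its middle.
- tin: Bystander: loose closed round steel tin, 64 mm across, 65 mm high, standing on the box's -x side. Origin: centre of its underside.
- offcut: Bystander: loose offcut of steel angle, 50 x 70 mm foot with an upright leg 50 mm high, standing on the box's -x side. Origin: centre of its underside.

How it is judged:
By the outcome, as a careful person would: the job done as asked, in the order asked, and still so for the second after the job is handed in, with the robot touching nothing.
It also fails if it takes over 58 s, if anything falls off the work surface, if the arm or the gripper's body presses on something with over 40 N, if the wrist force passes 120 N, or if a joint passes its speed limit or range.

## Working session

There is one attempt and no reset: what is moved stays moved. The work goes in short steps, each a Python script; the robot and the scene stay as the last script left them, time stands still between calls to the robot, and variables do not carry over. Pictures are saved under pics/ and viewed, and the job is handed in when it is done.

```bash
mkdir -p pics; ls; python3 - <<'E'
from workcell import env
import cv2,numpy as np
s=env.read_state();print({k:np.round(v,3).tolist() for k,v in s.items()})
for n in ["top","side","wrist"]:
    p=env.grab_frame(n);cv2.imwrite(f"pics/{n}0.png",p["image"]);print(n,p["fx"],p["cx"],p["cy"],p["position"],p["orientation"])
    for t in ["powerbox","cover_mid","test_top","wrench","tin","offcut"]:
        try: print(t,[(np.round(d["xyz"],3).tolist(),round(d["score"],2)) for d in env.search_frame(p,t)][:3])
        except Exception as e: print(t,e)
E
```

```text
pics
{'clock': 0.0, 'joint_positions': [86.15, 22.092, 0.38, -0.029, -68.41, -14.818], 'qvel': [-0.029, 0.023, -0.019, 0.034, -0.016, 0.067], 'joint_torque': [0.001, -39.067, 18.74, 4.22, 0.011, -0.0], 'position': [0.2, 0.592, 0.221], 'tool_rot': [-89.875, 0.005, 161.321], 'force': [-0.044, 0.741, 0.444], 'wrist_torque': [0.036, -0.015, -0.039], 'opening': 0.997}
top 457.14702312165684 255.27245807527376 191.31754269675875 [0.4744368  0.02174578 1.05040348] [  6.7196246   -0.81546197 -88.30497508]
powerbox [([0.556, -0.004, 0.074], 0.85)]
cover_mid [([0.53, 0.011, 0.092], 0.92)]
test_top []
wrench [([0.503, -0.154, 0.006], 0.56)]
tin [([0.702, 0.089, 0.068], 0.78)]
offcut [([0.566, 0.18, 0.005], 0.73), ([0.552, -0.007, 0.072], 0.64)]
side 408.6436967273889 255.87955827233338 189.65132496760063 [0.36725838 0.58715772 0.51652692] [  53.70079736   -0.82066156 -156.15509891]
powerbox [([0.526, 0.043, 0.072], 0.9)]
cover_mid [([0.528, 0.025, 0.086], 0.63)]
test_top []
wrench [([0.53, -0.181, 0.009], 0.67)]
tin [([0.699, 0.104, 0.049], 0.81)]
offcut [([0.564, 0.186, 0.005], 0.87)]
wrist 297.3186396354542 253.47489720260407 188.16020843942317 [0.27139405 0.56788479 0.38539746] [-1.57691991e+01 -7.92923593e-02 -1.08767451e+02]
powerbox []
cover_mid []
test_top []
wrench []
tin []
offcut []
```

View pics/top0.png

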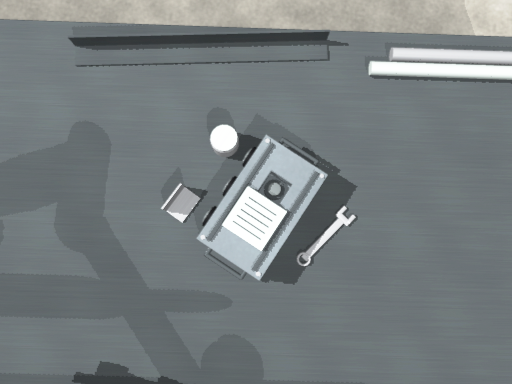

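View pics/side0.png

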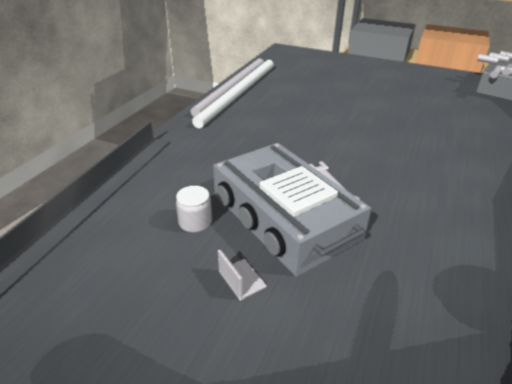

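Top view: the box is diagonal, with top corners near (267,136), (327,176), (259,279) and (198,237). The cover is near (255,218) and the open test well near (275,187). I'll zoom in to find the corners.

```bash
python3 - <<'E'
from workcell import env
import cv2,numpy as np
p=env.grab_frame("top");print(p.keys())
np.savez("pics/top0.npz",**{k:v for k,v in p.items()})
im=p["image"][120:300,170:370]
cv2.imwrite("pics/topz.png",cv2.resize(im,None,fx=3.3,fy=3.3,interpolation=cv2.INTER_CUBIC))
for t in ["powerbox","cover"]:
    m=env.trace(p,t)[0]; c,_=cv2.findContours(m["mask"].astype(np.uint8),0,2)
    c=max(c,key=cv2.contourArea);print(t,m["score"],cv2.minAreaRect(c),cv2.boxPoints(cv2.minAreaRect(c)).tolist())
E
```

```text
dict_keys(['image', 'fx', 'fy', 'cx', 'cy', 'position', 'orientation', 'shot'])
powerbox 0.6 ((224.0, 140.5), (31.0, 28.0), 90.0) [[210.0, 125.0], [238.0, 125.0], [238.0, 156.0], [210.0, 156.0]]
cover 0.57 ((254.3461456298828, 218.23077392578125), (48.5362663269043, 48.2589225769043), 33.6900634765625) [[220.76922607421875, 224.84616088867188], [247.53846740722656, 184.69232177734375], [287.9230651855469, 211.61538696289062], [261.15380859375, 251.76922607421875]]
```

View pics/topz.png

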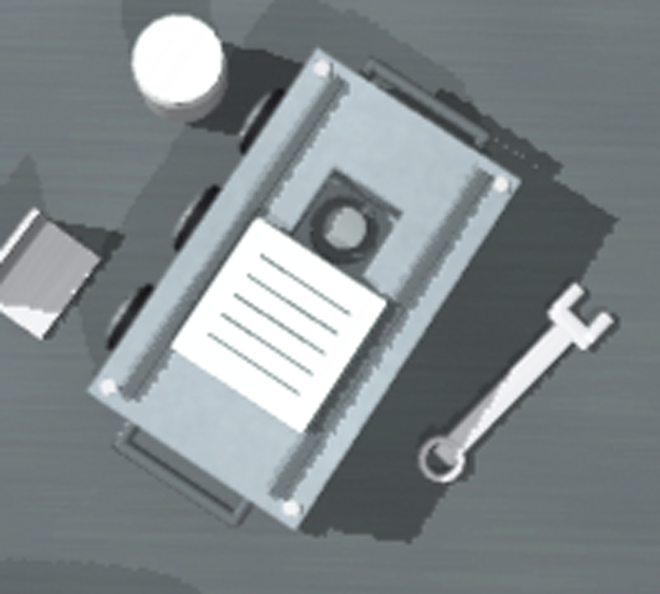

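Zoomed (3.3x, offset 170,120): the box top corners are about (317,48), (521,182), (298,530) and (90,390). The cover corners are about (262,217), (387,300), (305,432) and (173,347). I'll fit the poses to these.

```bash
cat > h.py <<'E'
import numpy as np,cv2
from scipy.spatial.transform import Rotation as R
from scipy.optimize import least_squares
def rt(p):
    return R.from_euler('xyz',p["orientation"],degrees=True).as_matrix(),np.array(p["position"])
def proj(p,X):
    M,t=rt(p);c=(np.atleast_2d(X)-t)@M
    return np.c_[p["cx"]+p["fx"]*c[:,0]/-c[:,2],p["cy"]+p["fy"]*-c[:,1]/-c[:,2]]
def box2w(pose,P):
    x,y,a=pose;P=np.atleast_2d(P).astype(float);c,s=np.cos(a),np.sin(a)
    return np.c_[x+c*P[:,0]-s*P[:,1],y+s*P[:,0]+c*P[:,1],P[:,2]]
E
python3 - <<'E'
from h import *
p=dict(np.load("pics/top0.npz"))
z=lambda l:np.array(l)/3.3+[170,120]-0.35
bp=z([(317,48),(521,182),(298,530),(90,390)]);cp=z([(262,217),(387,300),(305,432),(173,347)])
B=np.array([[-.08,.135,.075],[.08,.135,.075],[.08,-.135,.075],[-.08,-.135,.075]])
def C(q): return np.array([[-.05,q+.002,.09],[.05,q+.002,.09],[.05,q-.098,.09],[-.05,q-.098,.09]])
f=lambda v:np.r_[proj(p,box2w(v[:3],B))-bp,proj(p,box2w(v[:3],C(v[3])))-cp].ravel()
r=least_squares(f,[.55,0,-.5,0]);print(r.x,np.degrees(r.x[2]),r.fun.reshape(-1,2).round(2).tolist())
np.save("pose.npy",r.x)
im=p["image"].copy();im=cv2.resize(im[120:300,170:370],None,fx=3.3,fy=3.3,interpolation=cv2.INTER_CUBIC)
d=lambda P:((proj(p,box2w(r.x[:3],P))+.35-[170,120])*3.3)
for P in (B,C(r.x[3])): cv2.polylines(im,[d(P).astype(int)],True,(0,0,255),1)
for q in ([0,.048,.051],[0,-.048,.051]): cv2.circle(im,tuple(d([q])[0].astype(int).tolist()),17*3//1//2,(0,255,0),1)
cv2.imwrite("pics/fit.png",im)
# also side overlay
from workcell import env
s=env.grab_frame("side");im=s["image"].copy()
for P in (B,C(r.x[3])): cv2.polylines(im,[proj(s,box2w(r.x[:3],P)).astype(int)],True,(0,0,255),1)
cv2.imwrite("pics/fits.png",cv2.resize(im[120:300,180:400],None,fx=3,fy=3))
E
```

```text
[ 0.55877825 -0.00602162 -2.12108828  0.01682053] -121.5294062314882 [[0.29, 0.09], [0.44, -0.65], [-0.24, 0.05], [-0.41, 0.51], [-0.82, -0.41], [0.96, 0.29], [-0.12, 0.33], [-0.07, -0.27]]
```

View pics/fit.png

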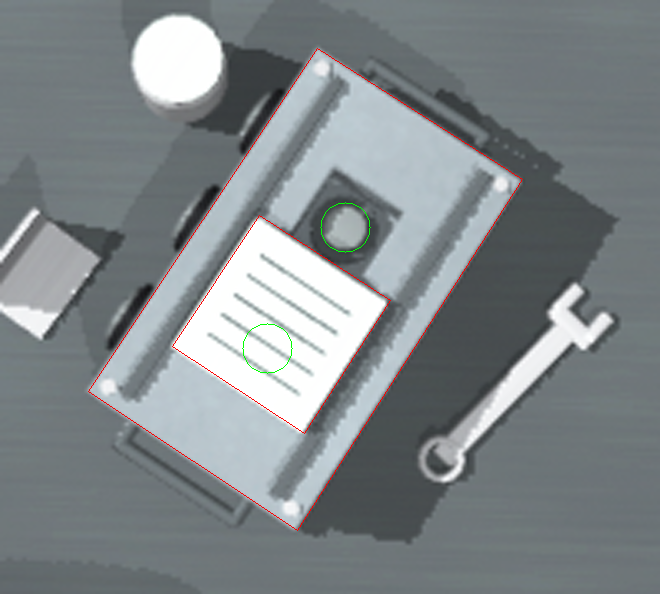

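View pics/fits.png

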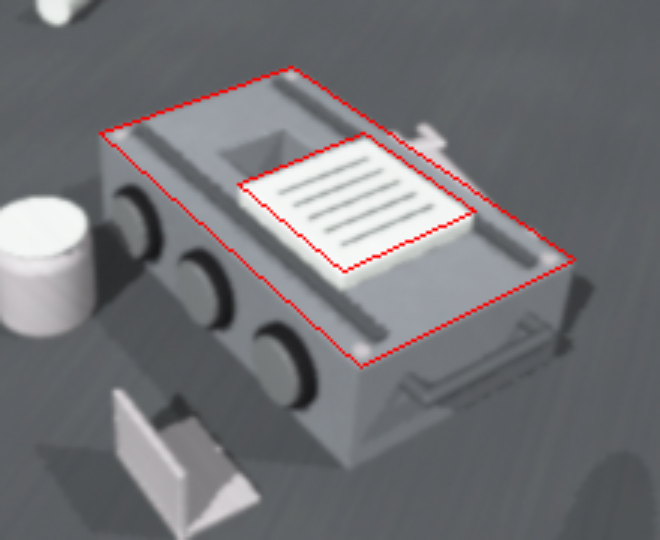

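The fit overlays both views well: residuals are under 1 px, the box yaw is -121.5° and the cover is at about 0.017. Now I'll move to the cover's -y side and start pushing.

```bash
cat >> h.py <<'E'
from workcell import env
v=np.load("pose.npy");pose=v[:3];rot=[-90,0,np.degrees(pose[2])-90+360]
W=lambda y,z,x=0.0:box2w(pose,[[x,y,z]])[0]
def st(tag=""):
    s=env.read_state();c,sn=np.cos(pose[2]),np.sin(pose[2]);d=np.array(s["position"])
    M=np.array([[c,sn],[-sn,c]])
    print(tag,"t%.2f"%s["clock"],"box-frame",(M@(d[:2]-pose[:2])).round(4),"z%.4f"%d[2],"F",(M@np.array(s["force"][:2])).round(2),round(s["force"][2],2),"open",round(s["opening"],3))
    return s
E
python3 - <<'E'
from h import *
env.gripper_to(0.0)
print(rot)
env.goto(W(-.112,.15),rot);st("above")
env.move_straight(W(-.112,.084),rate=.08,force_limit=4);st("down")
p=env.grab_frame("side");cv2.imwrite("pics/s1.png",p["image"])
p=env.grab_frame("wrist");cv2.imwrite("pics/w1.png",p["image"])
E
```

```text
[-90, 0, np.float64(148.4705937685118)]
above t4.94 box-frame [-0.0008 -0.112 ] z0.1501 F [ 0.45 -0.15] -0.55 open 0.005
down t5.92 box-frame [-0.0004 -0.1118] z0.0844 F [ 0.16 -0.15] 0.06 open 0.006
```

```bash
python3 -c "
import cv2;a=cv2.imread('pics/s1.png')[100:310,180:400];b=cv2.imread('pics/w1.png')
cv2.imwrite('pics/c1.png',cv2.hconcat([cv2.resize(a,(400,384)),cv2.resize(b[:,80:480],(400,384))]))"
```

```text
(no output)
```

View pics/c1.png

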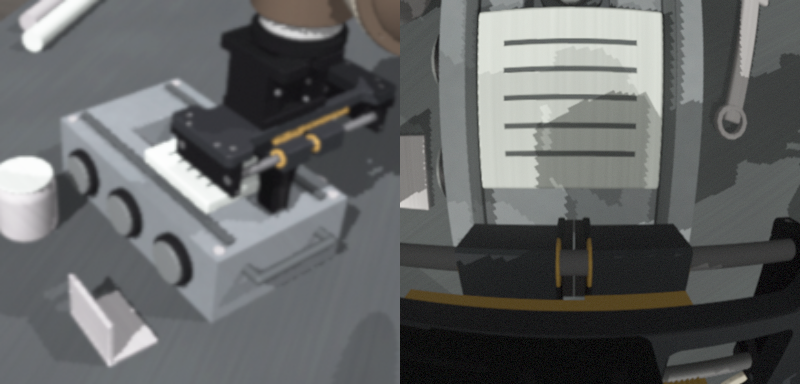

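Side (left) and wrist (right) views: the shut fingertips stand behind the cover's near edge (about y=188 in the wrist picture), centred and clear of the rails. Pushing now.

```bash
python3 - <<'E'
from h import *
print(env.move_straight(W(-.112,.0815),rate=.03,force_limit=3));st("low")
print(env.move_straight(W(-.035,.0815),rate=.03,force_limit=8));st("mid")
for y in [-.025,-.020,-.016]:
    print(env.move_straight(W(y,.0815),rate=.015,force_limit=6));st(y)
p=env.grab_frame("top");cv2.imwrite("pics/t2.png",p["image"])
p=env.grab_frame("wrist");cv2.imwrite("pics/w2.png",p["image"])
a=cv2.imread('pics/t2.png')[120:300,170:370]
cv2.imwrite('pics/c2.png',cv2.hconcat([cv2.resize(a,(400,384)),cv2.resize(p["image"][:,80:480],(400,384))]))
E
```

```text
False
low t6.27 box-frame [ 1.00e-04 -1.12e-01] z0.0816 F [ 0.07 -0.02] -0.0 open 0.007
False
mid t8.98 box-frame [ 0.0001 -0.0351] z0.0815 F [ 1.4  -0.88] 0.79 open 0.003
False
-0.025 t9.80 box-frame [-0.0002 -0.0247] z0.0815 F [ 0.39 -1.07] -1.12 open 0.008
False
-0.02 t10.28 box-frame [-0.0002 -0.0197] z0.0815 F [0.61 0.45] -0.29 open 0.004
False
-0.016 t10.70 box-frame [-0.0001 -0.0157] z0.0815 F [-0.33  0.04] 0.17 open 0.006
```

View pics/c2.png

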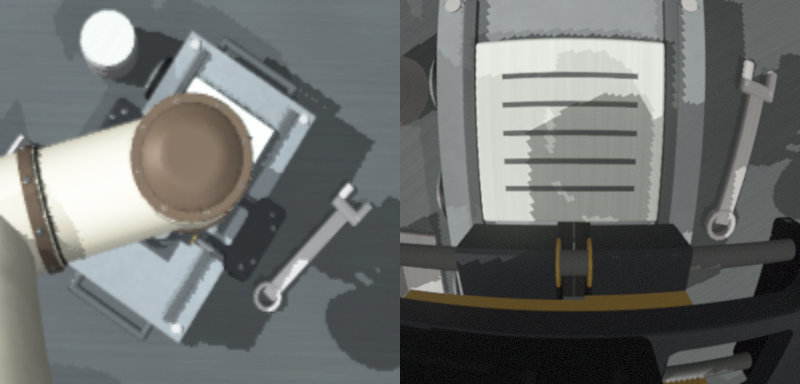

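The cover has moved with the fingers and the box hasn't shifted. It isn't at the stop yet, so I'll creep on until contact.

```bash
python3 - <<'E'
from h import *
for y in np.arange(-.0145,-.003,.0015):
    r=env.move_straight(W(y,.0815),rate=.008,force_limit=5);env.dwell(.1);st((round(y,4),r))
    if r:break
E
```

```text
(np.float64(-0.0145), False) t11.24 box-frame [-0.     -0.0144] z0.0816 F [ 0.03 -1.07] 0.05 open 0.005
(np.float64(-0.013), False) t11.68 box-frame [-0.     -0.0132] z0.0816 F [-1.44 -4.63] 2.41 open 0.005
(np.float64(-0.0115), True) t11.99 box-frame [ 0.0006 -0.0139] z0.0807 F [-0.04 -0.03] 0.44 open 0.004
```

Stop reached at finger y of about -0.013, against -0.0115 expected. I'll back off, rise and check from above.

```bash
python3 - <<'E'
from h import *
env.move_straight(W(-.03,.0816),rate=.08)
env.move_straight(W(-.048,.125),rate=.15);st()
p=env.grab_frame("wrist");cv2.imwrite("pics/w3.png",p["image"])
s=env.grab_frame("side")
im=s["image"].copy()
B=np.array([[-.08,.135,.075],[.08,.135,.075],[.08,-.135,.075],[-.08,-.135,.075]])
C=np.array([[-.05,.098,.09],[.05,.098,.09],[.05,-.002,.09],[-.05,-.002,.09]])
for P in (B,C): cv2.polylines(im,[proj(s,box2w(pose,P)).astype(int)],True,(0,0,255),1)
cv2.imwrite('pics/c3.png',cv2.hconcat([cv2.resize(im[100:310,180:400],(400,384)),cv2.resize(p["image"][:,80:480],(400,384))]))
for n,q in(("w",p),("s",s)):
  for t in ("reset_top","cover_mid"):
    print(n,t,[((np.array([[np.cos(pose[2]),np.sin(pose[2])],[-np.sin(pose[2]),np.cos(pose[2])]])@(np.array(d["xyz"][:2])-pose[:2])).round(3),round(d["xyz"][2],3),round(d["score"],2)) for d in env.search_frame(q,t)][:2])
E
```

```text
t12.80 box-frame [-0.0001 -0.048 ] z0.1251 F [-0.46  0.44] -0.47 open 0.009
w reset_top [(array([-0.   , -0.048]), 0.052, 0.74)]
w cover_mid [(array([-0.005,  0.049]), 0.091, 0.85)]
s reset_top []
s cover_mid [(array([-0.011,  0.034]), 0.087, 0.74)]
```

View pics/c3.png

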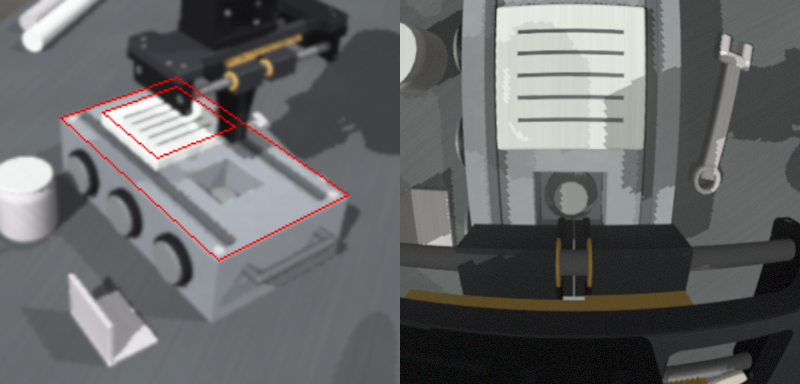

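The box still matches the overlay and the cover is at its far stop. The reset button is uncovered at box (0, -0.048), right under the fingertips. Pressing it now.

```bash
python3 - <<'E'
from h import *
print(env.move_straight(W(-.048,.057),rate=.06,force_limit=4));st("near")
r=env.move_straight(W(-.048,.041),rate=.015,force_limit=13);st(("press",r));env.dwell(.2);st("hold")
E
```

```text
False
near t14.38 box-frame [-0.0003 -0.0478] z0.0574 F [0.1  0.72] 0.18 open 0.004
('press', True) t15.04 box-frame [-0.0002 -0.0478] z0.0494 F [ 0.04 -1.11] 5.0 open 0.007
hold t15.24 box-frame [-0.0002 -0.0478] z0.0494 F [ 0.   -1.74] 5.37 open 0.005
```

Stopped early at z=0.0494, and a bottomed button should be at 0.045. I'll press on in small steps, logging the force.

```bash
python3 - <<'E'
from h import *
for z in (.0485,.0475,.0465,.0455,.0445,.0435,.0425):
    r=env.move_straight(W(-.048,z),rate=.008,force_limit=10);st(("press",z,r));env.dwell(.15);s=st("hold")
    if s["force"][2]>13: break
p=env.grab_frame("wrist");cv2.imwrite("pics/w4.png",p["image"])
E
```

```text
('press', 0.0485, False) t15.49 box-frame [-0.0002 -0.0478] z0.0494 F [ 1.06 -2.17] 8.61 open 0.003
hold t15.64 box-frame [-0.0002 -0.0478] z0.0494 F [ 0.78 -2.19] 8.76 open 0.008
('press', 0.0475, True) t15.85 box-frame [-0.0002 -0.0478] z0.0495 F [-0.21 -1.41] 4.43 open 0.007
hold t16.00 box-frame [-0.0002 -0.0478] z0.0494 F [-0.33 -1.18] 4.85 open 0.003
('press', 0.0465, True) t16.24 box-frame [-0.0002 -0.0478] z0.0495 F [-0.67 -1.28] 4.4 open 0.005
hold t16.39 box-frame [-0.0002 -0.0478] z0.0494 F [ 0.16 -1.41] 4.37 open 0.007
('press', 0.0455, True) t16.67 box-frame [-0.0002 -0.0478] z0.0495 F [-0.51 -1.19] 4.98 open 0.006
hold t16.82 box-frame [-0.0002 -0.0478] z0.0494 F [ 0.3  -0.98] 4.39 open 0.005
('press', 0.0445, True) t17.12 box-frame [-0.0002 -0.0478] z0.0495 F [-0.66 -0.74] 4.91 open 0.008
hold t17.27 box-frame [-0.0002 -0.0478] z0.0495 F [-0.51 -1.19] 4.2 open 0.006
('press', 0.0435, True) t17.61 box-frame [-0.0002 -0.0478] z0.0495 F [-0.72 -0.3 ] 4.07 open 0.006
hold t17.76 box-frame [-0.0002 -0.0478] z0.0495 F [ 0.6  -1.79] 4.94 open 0.006
('press', 0.0425, True) t18.12 box-frame [-0.0002 -0.0478] z0.0495 F [ 0.04 -0.55] 4.98 open 0.007
hold t18.27 box-frame [-0.0002 -0.0478] z0.0495 F [ 0.69 -1.25] 4.86 open 0.007
```

View pics/w4.png

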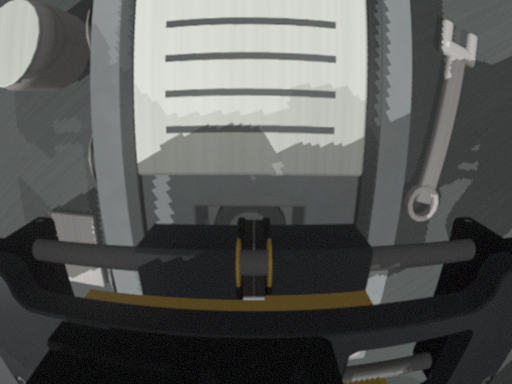

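There's a hard stop at TCP z=0.0494: either the button has bottomed with a tip offset, or the fingertip corners are on a collar. The force profile while lifting will tell which.

```bash
python3 - <<'E'
from h import *
def avg(tag):
    F=[]
    for _ in range(6):
        env.dwell(.02);s=env.read_state();F.append(s["force"])
    F=np.array(F);print(tag,"z%.4f"%s["position"][2],F.mean(0).round(2),"sd",F.std(0).round(2),"tq",np.round(s["wrist_torque"],2),s["clock"])
avg("now")
for z in (.0495,.0505,.0515,.0525,.0535,.0545,.0555,.0565,.058,.06):
    env.move_straight(W(-.048,z),rate=.02);avg(z)
p=env.grab_frame("wrist");cv2.imwrite("pics/w5.png",cv2.resize(p["image"][150:270,180:340],None,fx=4,fy=4,interpolation=cv2.INTER_CUBIC))
E
```

```text
now z0.0495 [-1.09  0.3   4.63] sd [0.42 0.27 0.47] tq [ 0.11  0.28 -0.06] 18.425
0.0495 z0.0496 [-0.23  0.28  4.94] sd [0.44 0.37 0.3 ] tq [ 0.09  0.1  -0.02] 18.775
0.0505 z0.0506 [0.27 0.4  3.62] sd [0.46 0.26 0.44] tq [ 0.11 -0.14 -0.03] 19.125
0.0515 z0.0516 [0.58 0.04 3.77] sd [0.46 0.51 0.49] tq [ 0.   -0.36 -0.03] 19.475
0.0525 z0.0525 [1.41 0.17 3.11] sd [0.57 0.49 0.25] tq [ 0.07 -0.5  -0.03] 19.825
0.0535 z0.0535 [1.65 0.4  2.4 ] sd [0.52 0.36 0.23] tq [ 0.11 -0.57  0.08] 20.175
0.0545 z0.0544 [1.38 0.5  1.98] sd [0.34 0.46 0.38] tq [ 0.13 -0.47  0.02] 20.525
0.0555 z0.0553 [0.79 0.49 1.52] sd [0.29 0.39 0.36] tq [ 0.16 -0.24 -0.02] 20.875
0.0565 z0.0562 [ 0.14  0.37 -0.1 ] sd [0.41 0.3  0.21] tq [ 0.06 -0.    0.02] 21.225
0.058 z0.0580 [ 0.27  0.42 -0.07] sd [0.34 0.41 0.44] tq [-0.   -0.03  0.07] 21.575
0.06 z0.0600 [ 0.04  0.2  -0.01] sd [0.47 0.37 0.41] tq [-0.03 -0.    0.01] 21.925
```

View pics/w5.png

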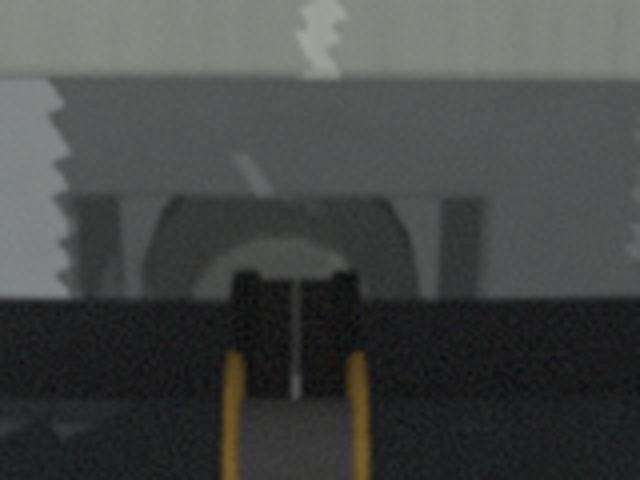

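```bash
python3 -c "
import cv2;b=cv2.imread('pics/w3.png')
cv2.imwrite('pics/w3z.png',cv2.resize(b[140:290,170:340],None,fx=4,fy=4,interpolation=cv2.INTER_CUBIC))"
```

```text
(no output)
```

View pics/w3z.png

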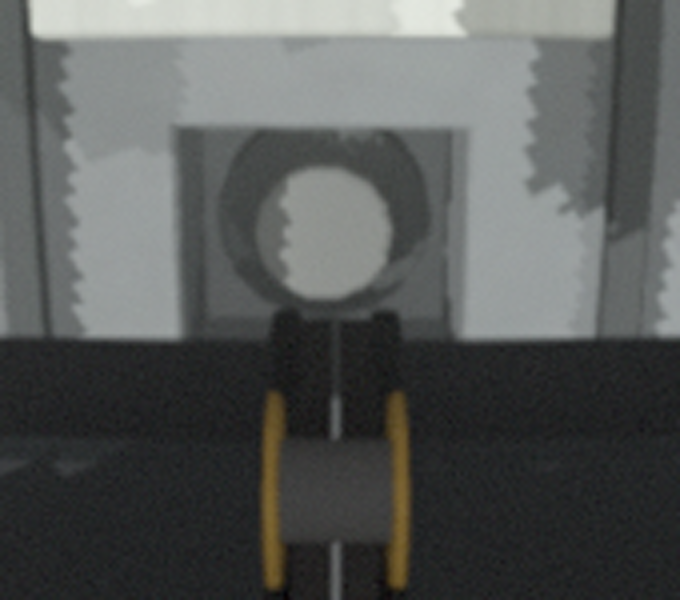

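The force falls linearly from 5.0 to 1.5 N between z=0.0495 and 0.0555, then to zero. So the button was fully down over its 6 mm and has come back up. The real tip sits about 4.5 mm below the TCP, so I'll allow for that. Next: round to the +y side and push home.

```bash
python3 - <<'E'
from h import *
env.move_straight(W(-.048,.135),rate=.15)
env.move_straight(W(.124,.135),rate=.15);st("over")
print(env.move_straight(W(.124,.0845),rate=.06,force_limit=4));st("down")
p=env.grab_frame("wrist");s=env.grab_frame("side")
cv2.imwrite('pics/c6.png',cv2.hconcat([cv2.resize(s["image"][80:290,180:400],(400,384)),cv2.resize(p["image"][:,80:480],(400,384))]))
E
```

```text
over t23.93 box-frame [1.000e-04 1.234e-01] z0.1349 F [-0.12  0.3 ] -0.06 open 0.003
False
down t24.92 box-frame [-0.0002  0.1243] z0.0849 F [ 0.56 -0.53] 0.42 open 0.002
```

View pics/c6.png

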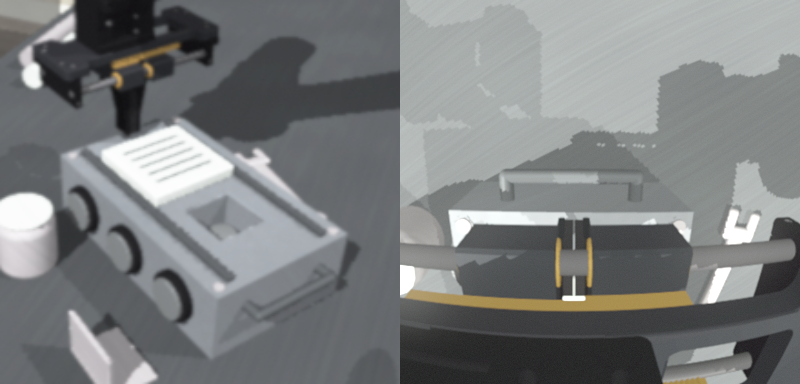

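In the side view the fingers stand past the cover's far edge at about (125,140), with the cover at the far end and the reset well open. Pushing home.

```bash
python3 - <<'E'
from h import *
print(env.move_straight(W(.03,.0845),rate=.03,force_limit=8));st("mid")
print(env.move_straight(W(.018,.0845),rate=.015,force_limit=6));st("18")
for y in np.arange(.0165,.004,-.0015):
    r=env.move_straight(W(y,.0845),rate=.008,force_limit=5.5);env.dwell(.1);st((round(y,4),r))
    if r:break
E
```

```text
False
mid t28.30 box-frame [-0.0001  0.0301] z0.0846 F [-0.72  1.35] -0.94 open 0.005
False
18 t29.25 box-frame [0.0002 0.0178] z0.0845 F [-0.98  1.37] -0.25 open 0.005
(np.float64(0.0165), False) t29.68 box-frame [0.0002 0.0164] z0.0845 F [-0.27  1.17] 0.42 open 0.002
(np.float64(0.015), False) t30.12 box-frame [0.0002 0.0148] z0.0845 F [0.72 1.59] 0.57 open 0.004
(np.float64(0.0135), False) t30.55 box-frame [0.0001 0.0133] z0.0844 F [0.66 2.14] 0.92 open 0.005
(np.float64(0.012), False) t30.98 box-frame [0.     0.0128] z0.0845 F [1.31 5.48] -0.79 open 0.005
(np.float64(0.0105), True) t31.31 box-frame [0.0001 0.0129] z0.0844 F [-0.45  1.03] 0.44 open 0.002
```

The stop is at y=0.0128, matching the predicted 0.013. Retreating straight away from the cover, then up, and checking.

```bash
python3 - <<'E'
from h import *
env.move_straight(W(.03,.0845),rate=.06)
env.move_straight(W(.03,.20),rate=.15)
env.goto([.2,.592,.223],[-90,0,161.3]);st("home")
p=env.grab_frame("top");s=env.grab_frame("side")
B=np.array([[-.08,.135,.075],[.08,.135,.075],[.08,-.135,.075],[-.08,-.135,.075]])
C=np.array([[-.05,.002,.09],[.05,.002,.09],[.05,-.098,.09],[-.05,-.098,.09]])
out=[]
for q,(a,b,c,d) in((p,(120,300,170,370)),(s,(120,300,180,380))):
    im=cv2.resize(q["image"][a:b,c:d],None,fx=2,fy=2,interpolation=cv2.INTER_CUBIC)
    for P in(B,C):cv2.polylines(im,[((proj(q,box2w(pose,P))-[c,a])*2).astype(int)],True,(0,0,255),1)
    out.append(im)
cv2.imwrite("pics/c7.png",cv2.hconcat(out))
o=dict(np.load("pics/top0.npz"))["image"];d=cv2.absdiff(o,p["image"]).max(2)>40
ys,xs=np.where(d[100:310,140:380]);print("diff px",d.sum(),xs.min()+140,xs.max()+140,ys.min()+100,ys.max()+100)
print([(n,np.round(env.search_frame(p,n)[0]["xyz"],3)) for n in("powerbox","wrench","tin","offcut","cover_mid") if env.search_frame(p,n)])
E
```

```text
home t35.23 box-frame [-0.3222 -0.6176] z0.2230 F [0.41 0.01] 0.15 open 0.008
diff px 1222 217 288 186 257
[('powerbox', array([ 0.556, -0.004,  0.075])), ('wrench', array([ 0.504, -0.155,  0.006])), ('tin', array([ 0.553, -0.004,  0.072])), ('offcut', array([0.565, 0.178, 0.002])), ('cover_mid', array([0.516, 0.018, 0.09 ]))]
```

View pics/c7.png

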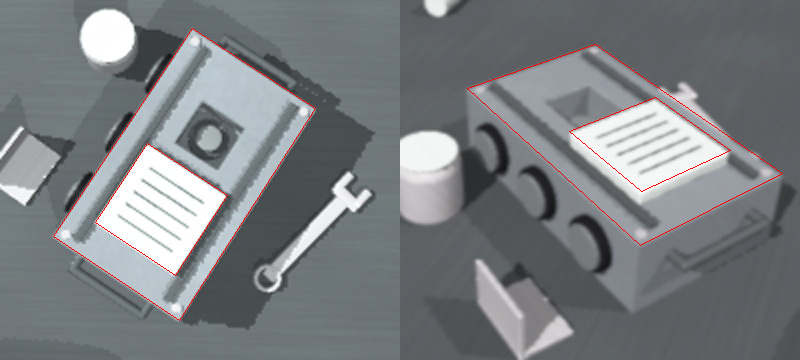

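The cover fits the home outline (q=0) in both views. The pixel changes are confined to the cover area, so the box and bystanders are unmoved. Handing in.

```bash
python3 -c "
from workcell import env
env.close_job()"
```

```text
the job is handed in; nothing more can be done
```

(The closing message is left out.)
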